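# Slide the packing-slip pad into the slot rack

## Task

Two paper pads stand on edge in the two-slot wooden holder. Take out the large oblong packing-slip pad and slide it, still standing on its long edge, fully down into the slot of the single-slot steel rack, about centred along the slot, and let go of it. Leave the small square pad standing where it is.

Things in the scene. Friction and masses are not known exactly. Their poses are not given: they have to be found in the camera images.
- slip_pad_center (a point): Centre of the large oblong pad, 105 x 149 x 15 mm, 0.06 kg, off-white with a binding strip on one edge. x axis along the 105 mm side, y along the 149 mm side, z through the 15 mm thickness. It starts upright on a long edge in one of the holder's two slots (either one), x axis up, top edge 111 mm above the bench.
- note_pad: Small square pad, 76 x 77 x 13 mm; origin at the centre of one large face, x axis up, z axis through the thickness. It stands on edge in the holder's other slot, top edge 83 mm above the bench.
- pad_holder: Plywood holder, fixed, 120 x 160 x 37 mm; origin at the centre of its underside, z up. Two parallel slots run along its x axis, centred at y = +50 and -50 mm, each 19 mm wide, 110 mm long, open at the ends; slot floor 6 mm, wall tops 37 mm above the bench.
- slot_rack: Dark sheet-steel rack, fixed; base 110 x 96 mm; origin at the centre of its underside, z up. One slot, 110 mm long with open ends, runs along its x axis at y = 0: floor 6 mm above the bench, walls 20 mm apart up to 41 mm, then lips leaning out to a mouth 40 mm wide, 61 mm above the bench. With the large pad fully in, the pad's centre is 58 mm and its top 111 mm above the bench.

How it is judged (in metres and radians):
At the end, for the whole second after the job is handed in: The large pad stands on its long edge in the rack's slot, released, down on the slot's floor (centre 50 to 66 mm up), centred within 25 mm along the slot and 12 mm across it, upright and in line with it within 0.2 rad. The small pad was never shifted by more than 30 mm (z of slip_pad_center in the frame of slot_rack between 0.05 and 0.066 m and y of slip_pad_center in the frame of slot_rack between -0.012 and 0.012 m and x of slip_pad_center in the frame of slot_rack between -0.025 and 0.025 m and angle between the z axis of slip_pad_center and the y axis of slot_rack, either way round below 0.2 rad and angle between the x axis of slip_pad_center and the z axis of slot_rack, either way round below 0.2 rad); the robot touches nothing.
It fails at once if the small pad is pulled out, knocked over or shifted by more than 30 mm (distance of note_pad from where it was at the start of the episode above 0.03 m).
It also fails if it takes over 48 s, if anything falls off the work surface, if the arm or the gripper's body presses on something with over 40 N, if the wrist force passes 120 N, or if a joint passes its speed limit or range.

## Robot

A 6-joint arm with a two-finger parallel gripper is mounted at the origin on a cart in front of the work surface, level with it; the furniture and walls round the work are solid. World frame = base frame: x ahead of the robot, y to its left, z up, the work surface at z = 0. Lengths are in m, angles in degrees, forces in N, time in s.
With the tool pointing down it reaches from about 0.375 to 0.9 m from the base axis. Payload 3.1 kg.
Tool frame: the origin (TCP) lies at the very end of the fingers, on their centre line; the grasp point (between the pads) lies 19 mm behind it (bot.hold_point_z is the z of the grasp point in the tool frame, in m); z points along the fingers, y is the line along which they close (so a half turn about z gives the same grasp; the last joint's range is limited). The gripper opens to 87 mm and grips with 3 to 60 N. Pads are 19 mm wide; open, the fingers measure 117 mm over their backs; the gripper's body (75 mm by 190 mm) begins 51 mm behind the grasp point.
Start: joints at [66.205, 30.224, 82.088, -0, 67.689, -10.227], TCP at [0.147, 0.608, 0.223] pointing down, gripper open.
Joint ranges: [-176.69, 176.69], [-43.24, 126.21], [12.49, 139.97], [-82, 262], [0, 151.66], [-163.58, 163.58]. Speed limits (degrees/s): [159.86, 159.86, 180, 180, 180, 180].

## Interface

Orientations are given as a 3x3 rotation matrix whose columns are the frame's x, y, z axes.
In Python, from rig import bot, capture, camera_model gives the robot as it stands.
- The arm moves only by the tool apply_moves, never from a script. Its argument "plan" is text: rows parted by semicolons, each of 6 numbers parted by spaces: the shift along the tool's x, y, z in units of 0.05 m (1.0 is 0.05 m), then the turn, a rotation vector about the tool's x, y, z in units of 360 degrees (1.0 is 360 degrees). In form: dx dy dz ax ay az; .... A call has 1 to 10 rows; each row shifts and turns the commanded pose from where the row before left it, along the tool's axes as they then stand; what a row does not reach is not made up. A row lasts 1/12 s, in which the tool goes at most 41.7 mm and 7.16 degrees, less where a joint would pass 70% of its speed; a pose out of reach is approached as far as the arm can. A call with a number of a shift or a turn outside -1 to 1 is refused whole. A call with a gripper value outside its range is refused whole. "gripper" is the gripper command: -1 is shut, 1 is fully open, values between are in proportion, set as the call begins (left out, the last holds). The fingers move at their own pace and stop on an object; the grip force is fixed at half the most. Time passes only in rows, so rows that do not move let the fingers close. It gives the time, the measured TCP pose, the force, the opening and the grip force at its end, in the units of the state.
- bot.read_state(): the state, without advancing time (a new reading comes with each control period).
- capture(name): name is "scene" or "top" or "wrist"; returns the picture (420x560x3 uint8, red, green, blue); there is no depth.
- camera_model(name): a dict with "vertical_fov" (degrees; the focal length in pixels is half the picture's height over the tangent of half this angle, whatever the lens; pixels are square), "cx", "cy" (the principal point, pixels), "position" and "rotation" of the camera in the world; the wrist camera has in their place "hand_eye" (4x4, takes a point from camera to tool coordinates, whose origin is the TCP and whose axes are the flange's). Camera axes: x right, y down, z forward; pixel columns grow to the right and rows downward; lengths in m; the calibration is good to about 2 mm. A picture is of the moment at which its call begins: read the wrist's pose just before it. camera_model takes no time and is no camera call.
- bot.hand_in(): hands the job in; it is judged then, once.
The state is a dict: "time_s": time; "joint_positions": joint angles; "qvel": joint speeds; "tau": joint torques, N m; "position": TCP position; "tcp_rot": TCP orientation; "force": force on the tool from outside, world axes, zero at the start; "moment": the same for the moment, N m; "opening": opening from 0.0 (shut) to 1.0 (fully open); "grasp_force": force on a finger pad.
Only numpy, scipy, OpenCV 4.12 (cv2) and the standard library are available. Lean on these libraries where they do the work, as an engineer would, in place of code of your own. Each camera call takes 0.05 s, during which the arm holds its last target. There are 200 camera calls.

## Working session

There is one attempt and no reset: what is moved stays moved. The work goes in short steps, Python scripts to look and compute and a tool call to move; the robot and the scene stay as the last step left them, time stands still between calls to the robot, and variables do not carry over. Pictures are saved under pics/ and viewed, at most 10 in all, crops included, and the job is handed in when it is done.

Besides the shell and the picture viewer there is one more tool, called after ">>>" as name(argument=value, ...), one argument or row to a line, values as JSON. apply_moves: Moves the arm, as the interface text tells. Its arguments: {"type":"object","properties":{"plan":{"type":"string"},"gripper":{"type":"number"}},"required":["plan"]}

```bash
mkdir -p pics; ls
python3 - <<'E'
from rig import bot,capture,camera_model
import cv2,numpy as np
s=bot.read_state();print(s)
a=capture("scene");b=capture("top")
cv2.imwrite("pics/s.png",a[:,:,::-1]);cv2.imwrite("pics/t.png",b[:,:,::-1])
for n in("scene","top","wrist"):print(n,camera_model(n))
E
```

```text
pics
{'time_s': 0.0, 'joint_positions': array([ 6.62053628e+01,  3.02777491e+01,  8.21585152e+01, -1.56081662e-03,
        6.76885638e+01, -1.02243195e+01]), 'qvel': array([-0.0666232 ,  0.06770682, -0.071026  ,  0.00120686,  0.00248773,
       -0.00329829]), 'tau': array([-5.23045983e-04, -4.40034628e+01, -1.76596731e+01,  6.34554913e-02,
        5.82012499e-02, -1.61923731e-04]), 'position': array([0.14628873, 0.60686641, 0.22157287]), 'tcp_rot': array([[-9.72084964e-01,  2.34627554e-01, -8.55941764e-04],
       [ 2.34628836e-01,  9.72082967e-01, -2.00363640e-03],
       [ 3.61938101e-04, -2.14853344e-03, -9.99997626e-01]]), 'force': array([ 0.39741461, -0.80552633,  0.47239896]), 'moment': array([0.03887225, 0.01972922, 0.00867777]), 'grasp_force': 0.0, 'opening': 0.9971404108557401}
scene {'vertical_fov': 55.31193749315284, 'cx': 277.85832805332933, 'cy': 208.45143236740694, 'position': array([ 0.8551884 , -0.61245785,  0.60495722]), 'rotation': array([[ 0.84149739,  0.34523843, -0.41556294],
       [ 0.54010107, -0.51885108,  0.66263443],
       [ 0.01315159, -0.78205114, -0.62307548]])}
top {'vertical_fov': 54.79727620745294, 'cx': 287.3245010131716, 'cy': 205.64677298027993, 'position': array([ 0.39197725, -0.05307502,  0.90505568]), 'rotation': array([[ 9.66696790e-03, -9.90754878e-01,  1.35319331e-01],
       [-9.99951780e-01, -9.81197572e-03, -4.04680191e-04],
       [ 1.72868886e-03, -1.35308893e-01, -9.90801955e-01]])}
wrist {'vertical_fov': 63.45855851265495, 'cx': 272.27082080259873, 'cy': 206.21061651035382, 'hand_eye': array([[-1.12985749e-05, -9.57445820e-01, -2.88613066e-01,
         7.83019300e-02],
       [ 9.99999686e-01, -2.39339323e-04,  7.54837144e-04,
        -8.10961394e-05],
       [-7.91792124e-04, -2.88612967e-01,  9.57445522e-01,
        -1.62265980e-01],
       [ 0.00000000e+00,  0.00000000e+00,  0.00000000e+00,
         1.00000000e+00]])}
```

View pics/s.png

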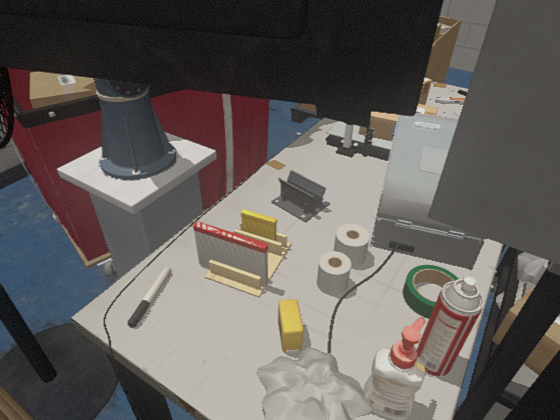

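View pics/t.png

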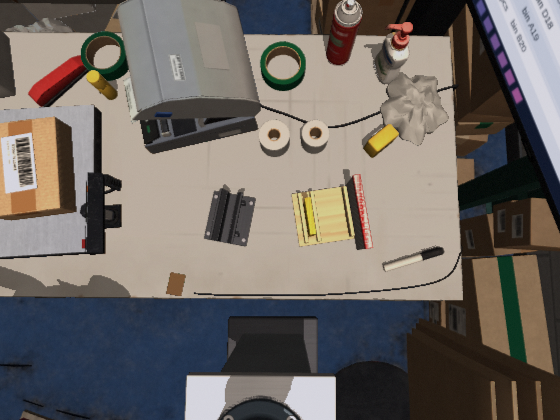

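The scene view shows the large pad (red strip on top, about 231,255) in the near slot and the yellow small pad (258,226) in the far slot. The dark rack is at about (300,197). In the top view the red strip is at about (361,211), the holder at (322,216) and the rack at (232,216).

```bash
cat > h.py <<'E'
import numpy as np,cv2
from rig import bot,capture,camera_model
def cam(name,st=None):
    m=camera_model(name)
    f=210/np.tan(np.radians(m["vertical_fov"]/2))
    if name=="wrist":
        T=np.eye(4);T[:3,:3]=st["tcp_rot"];T[:3,3]=st["position"];T=T@m["hand_eye"]
        return f,m["cx"],m["cy"],T[:3,3],T[:3,:3]
    return f,m["cx"],m["cy"],np.array(m["position"]),np.array(m["rotation"])
def plane(c,uv,z):
    f,cx,cy,p,R=c
    d=np.c_[(np.atleast_2d(uv)-[cx,cy])/f,np.ones(len(np.atleast_2d(uv)))]@R.T
    return p+d*((z-p[2])/d[:,2])[:,None]
def proj(c,X):
    f,cx,cy,p,R=c
    q=(np.atleast_2d(X)-p)@R; return q[:,:2]/q[:,2:]*f+[cx,cy]
def red(im):
    h=cv2.cvtColor(im,cv2.COLOR_RGB2HSV)
    return (((h[...,0]<8)|(h[...,0]>172))&(h[...,1]>90)&(h[...,2]>70)).astype(np.uint8)
def rect(mask):
    cs,_=cv2.findContours(mask,cv2.RETR_EXTERNAL,cv2.CHAIN_APPROX_NONE)
    return cv2.minAreaRect(max(cs,key=cv2.contourArea))
E
python3 - <<'E'
from h import *
b=cv2.imread("pics/t.png")[:,:,::-1].copy();c=cam("top")
m=red(b);m[:, :340]=0;m[:,385:]=0;m[:165]=0;m[260:]=0
r=rect(m);print(r);bx=cv2.boxPoints(r);print(bx,plane(c,bx,.111))
h=cv2.cvtColor(b,cv2.COLOR_RGB2GRAY)
k=(h<110).astype(np.uint8);k[:180]=0;k[255:]=0;k[:,:195]=0;k[:,265:]=0
r=rect(k);print(r);print(plane(c,cv2.boxPoints(r),.0))
cv2.imwrite("pics/tc.png",cv2.resize(b[165:260,195:385,::-1],None,fx=4.2,fy=4.2,interpolation=cv2.INTER_CUBIC))
E
```

```text
((362.37994384765625, 211.17100524902344), (74.49293518066406, 8.323508262634277), 80.07376098632812)
[[351.85992 175.19951]
 [360.05884 173.7647 ]
 [372.89996 247.1425 ]
 [364.70105 248.57732]] [[ 0.56313426 -0.18181532  0.111     ]
 [ 0.56622598 -0.19825338  0.111     ]
 [ 0.42035288 -0.2211821   0.111     ]
 [ 0.41741103 -0.20513231  0.111     ]]
((230.25, 214.75), (43.14554214477539, 56.28532409667969), 11.309932708740234)
[[0.44068323 0.13254599 0.        ]
 [0.56603871 0.11219349 0.        ]
 [0.54750847 0.01573208 0.        ]
 [0.42282391 0.0378053  0.        ]]
```

View pics/tc.png

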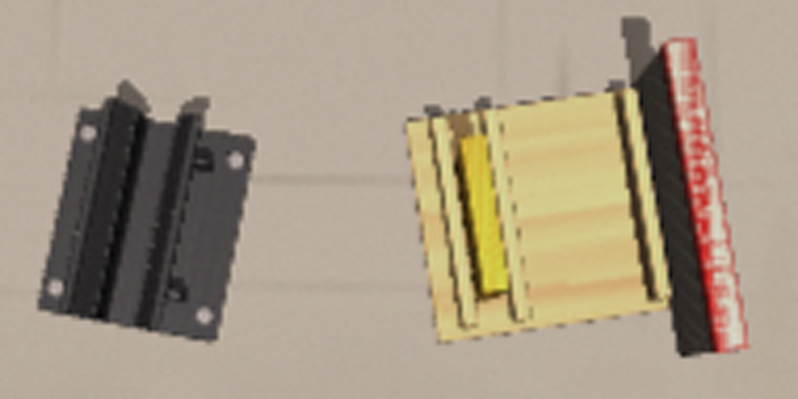

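The enlarged top view shows the rack base with four holes at crop pixels (88,132), (237,160), (204,316) and (56,287). The pad's red top edge lies at about (705,195), and the small pad sits in the other slot.

```bash
cat >> h.py <<'E'
def togo(tgt,yaw):
    """yaw: wanted world angle of tool y (deg). Prints turn (units) and shift in tool axes after turning (units)"""
    s=bot.read_state();R=s["tcp_rot"]
    y=np.degrees(np.arctan2(R[1,1],R[0,1])); d=(yaw-y+180)%360-180
    a=np.radians(yaw);yv=np.array([np.cos(a),np.sin(a),0]);z=np.array([0,0,-1.]);x=np.cross(yv,z)
    e=np.array(tgt)-s["position"]
    print("y ang %.2f turn_z %.4f"%(y,-d/360),"tilt",R[:2,2].round(4),"shift units",np.round([e@x/.05,e@yv/.05,e@z/.05],3))
E
python3 - <<'E'
from h import *
c=cam("top")
P=plane(c,np.array([[88,132],[237,160],[204,316],[56,287]])/4.2+[194.6,164.6],.004)
print(P,P.mean(0))
x=(P[0]+P[1]-P[2]-P[3]);print("rack yaw",np.degrees(np.arctan2(x[1],x[0])))
W=np.array([.33,.25,.24]);togo(W,99)
T=np.array([.4917,-.2016,.24]);a=np.radians(99);yv=np.array([np.cos(a),np.sin(a),0]);x=np.cross(yv,[0,0,-1]);print((T-W)@x/.05,(T-W)@yv/.05)
E
```

```text
[[0.53529207 0.10833598 0.004     ]
 [0.52092383 0.02815693 0.004     ]
 [0.43751075 0.04377171 0.004     ]
 [0.45206171 0.12247622 0.004     ]] [0.48644709 0.07568521 0.004     ]
rack yaw -10.123759109690802
y ang 76.43 turn_z -0.0627 tilt [-0.0008 -0.0018] shift units [-2.511 -7.626 -0.366]
-1.7812680052413112 -9.42671015219539
```

>>> apply_moves(
  plan="0 0 0 0 0 -0.0157; 0 0 0 0 0 -0.0157; 0 0 0 0 0 -0.0157; 0 0 0 0 0 -0.0157; 0 0 0 0 0 0; 0 0 0 0 0 0",
  gripper=1,
)

```text
time_s: 0.6
position: [0.1465, 0.6073, 0.2221]
tcp_rot: [[-0.988, -0.155, -0.0], [-0.155, 0.988, -0.001], [0.001, -0.001, -1.0]]
force: [-0.1, -0.4, 0.1]
opening: 0.999
grasp_force: 0.0
```

>>> apply_moves(
  plan="-0.25 -0.7 -0.04 0 0 0; -0.25 -0.7 -0.04 0 0 0; -0.25 -0.7 -0.04 0 0 0; -0.25 -0.7 -0.04 0 0 0; -0.25 -0.7 -0.04 0 0 0; -0.25 -0.7 -0.04 0 0 0; -0.25 -0.7 -0.04 0 0 0; -0.25 -0.7 -0.04 0 0 0; -0.25 -0.7 -0.04 0 0 0; -0.25 -0.7 -0.04 0 0 0",
)

```text
time_s: 1.43
position: [0.3255, 0.28, 0.2428]
tcp_rot: [[-0.988, -0.155, 0.0], [-0.155, 0.988, 0.0], [-0.0, 0.0, -1.0]]
force: [0.6, 1.1, -0.5]
opening: 0.997
grasp_force: 0.0
```

>>> apply_moves(
  plan="-0.15 -0.7 0 0 0 0; -0.15 -0.7 0 0 0 0; -0.15 -0.7 0 0 0 0; -0.15 -0.7 0 0 0 0; -0.15 -0.7 0 0 0 0; -0.15 -0.7 0 0 0 0; -0.15 -0.7 0 0 0 0; -0.15 -0.7 0 0 0 0; -0.15 -0.7 0 0 0 0; -0.15 -0.7 0 0 0 0",
)

```text
time_s: 2.27
position: [0.4544, -0.0542, 0.2427]
tcp_rot: [[-0.988, -0.154, 0.0], [-0.154, 0.988, 0.0], [-0.0, 0.0, -1.0]]
force: [1.8, 0.5, 0.6]
opening: 1.003
grasp_force: 0.0
```

Run:
```python
from h import *
togo([.4917,-.2016,.24],99)
```

```text
y ang 98.86 turn_z -0.0004 tilt [0.0003 0.0001] shift units [-0.276 -3.029  0.053]
```

>>> apply_moves(
  plan="-0.05 -0.6 0 0 0 0; -0.05 -0.6 0 0 0 0; -0.05 -0.6 0 0 0 0; -0.05 -0.6 0 0 0 0; -0.05 -0.6 0 0 0 0; 0 0 0 0 0 0; 0 0 0 0 0 0; 0 0 0 0 0 0",
)

```text
time_s: 2.93
position: [0.4893, -0.1978, 0.2421]
tcp_rot: [[-0.988, -0.155, -0.001], [-0.155, 0.988, 0.001], [0.001, 0.002, -1.0]]
force: [0.3, 0.2, -0.3]
opening: 0.999
grasp_force: 0.0
```

Run:
```python
from h import *
togo([.4917,-.2016,.24],99)
s=bot.read_state();w=capture("wrist");c=cam("wrist",s)
m=red(w);r=rect(m);print(r);bx=cv2.boxPoints(r);print(plane(c,bx,.111))
cv2.imwrite("pics/w1.png",w[:,:,::-1])
```

```text
y ang 98.94 turn_z -0.0002 tilt [-0.0014  0.0015] shift units [-0.035 -0.083  0.043]
((266.5, 144.0), (64.0, 17.0), 90.0)
[[ 0.42006603 -0.22077704  0.111     ]
 [ 0.41786613 -0.20679112  0.111     ]
 [ 0.4713996  -0.19824063  0.111     ]
 [ 0.47371378 -0.21299905  0.111     ]]
```

View pics/w1.png

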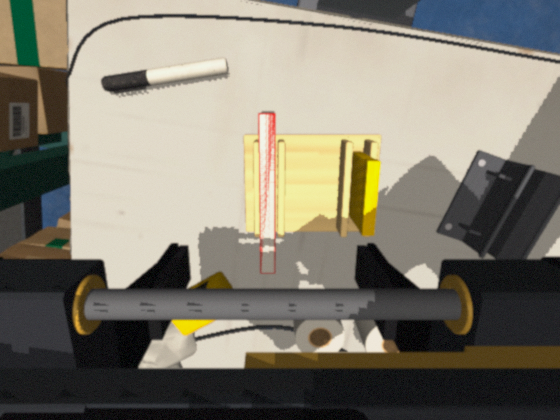

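The wrist view shows the pad's top edge running straight along the tool axis, from pixel (267,112) to (267,273). The fingers straddle it with the tips near columns 180 and 365, and the small pad is clear at (365,193).

Run:
```python
from h import *
w=cv2.imread("pics/w1.png")[:,:,::-1].copy();s=bot.read_state();c=cam("wrist",s)
print(plane(c,[[267.5,112],[267.5,273.]],.111))
P=plane(c,[[267.5,112],[267.5,273.]],.111).mean(0);print(P)
P[2]=.079;togo(P,98.9)
print(plane(c,[[479,161],[447,226.]],.004))
```

```text
[[ 0.41883418 -0.21254039  0.111     ]
 [ 0.56596383 -0.18981309  0.111     ]]
[ 0.492399   -0.20117674  0.111     ]
y ang 99.01 turn_z 0.0003 tilt [-0.0013  0.0014] shift units [-0.05  -0.087  3.265]
[[0.43736344 0.04294516 0.004     ]
 [0.52231588 0.03024504 0.004     ]]
```

>>> apply_moves(
  plan="-0.05 -0.09 0.3 0 0 0; 0 0 0.4 0 0 0; 0 0 0.4 0 0 0; 0 0 0.4 0 0 0; 0 0 0.4 0 0 0; 0 0 0.4 0 0 0; 0 0 0.4 0 0 0; 0 0 0.3 0 0 0; 0 0 0.25 0 0 0; 0 0 0 0 0 0",
)

```text
time_s: 3.82
position: [0.4914, -0.2, 0.0781]
tcp_rot: [[-0.987, -0.158, -0.005], [-0.158, 0.987, 0.003], [0.004, 0.004, -1.0]]
force: [-0.4, 0.2, -0.2]
opening: 1.0
grasp_force: 0.0
```

>>> apply_moves(
  plan="0 0 0 0 0 0; 0 0 0 0 0 0; 0 0 0 0 0 0; 0 0 0 0 0 0; 0 0 0 0 0 0; 0 0 0 0 0 0; 0 0 0 0 0 0; 0 0 0 0 0 0; 0 0 0 0 0 0; 0 0 0 0 0 0",
  gripper=-1,
)

```text
time_s: 4.65
position: [0.4932, -0.2026, 0.08]
tcp_rot: [[-0.988, -0.157, -0.0], [-0.157, 0.988, 0.0], [0.0, 0.0, -1.0]]
force: [0.1, -0.6, 0.2]
opening: 0.329
grasp_force: 0.0
```

>>> apply_moves(
  plan="0 0 0 0 0 0; 0 0 0 0 0 0; 0 0 0 0 0 0; 0 0 0 0 0 0; 0 0 0 0 0 0; 0 0 0 0 0 0",
)

```text
time_s: 5.15
position: [0.4931, -0.2025, 0.08]
tcp_rot: [[-0.988, -0.157, -0.0], [-0.157, 0.988, 0.0], [0.0, 0.0, -1.0]]
force: [-0.2, -0.2, -0.9]
opening: 0.156
grasp_force: 30.0
```

>>> apply_moves(
  plan="0 0 -0.1 0 0 0; 0 0 -0.2 0 0 0; 0 0 -0.3 0 0 0; 0 0 -0.3 0 0 0; 0 0 -0.3 0 0 0; 0 0 -0.3 0 0 0; 0 0 -0.3 0 0 0; 0 0 -0.3 0 0 0; 0 0 -0.3 0 0 0; 0 0 0 0 0 0",
)

```text
time_s: 5.98
position: [0.495, -0.2037, 0.2038]
tcp_rot: [[-0.988, -0.157, 0.006], [-0.157, 0.988, -0.004], [-0.005, -0.005, -1.0]]
force: [-0.3, -0.6, -0.1]
opening: 0.162
grasp_force: 30.0
```

Run:
```python
from h import *
togo([.4869,.0763,.20],79.9)
togo([.4869,.0763,.20],98.9)
s=bot.read_state();w=capture("wrist");c=cam("wrist",s)
cv2.imwrite("pics/w2.png",w[:,:,::-1])
```

```text
y ang 99.05 turn_z 0.0532 tilt [ 0.0062 -0.0042] shift units [1.141 5.484 0.076]
y ang 99.05 turn_z 0.0004 tilt [ 0.0062 -0.0042] shift units [-0.706  5.557  0.076]
```

View pics/w2.png

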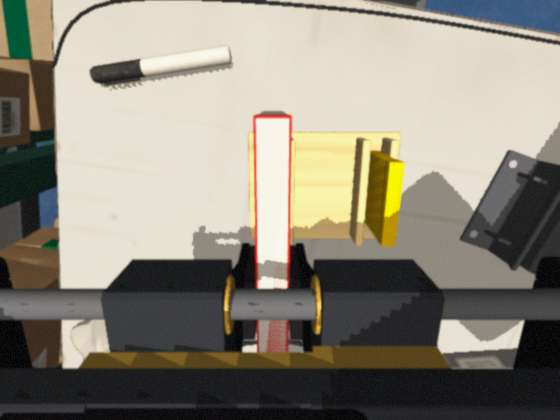

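The pad is held upright between the fingers, with its near top end at (273,116). The small pad is still in its slot at (385,197).

>>> apply_moves(
  plan="-0.05 0.4 0 0 0 0; -0.1 0.7 0 0 0 0; -0.1 0.7 0 0 0 0; -0.1 0.7 0 0 0 0; -0.1 0.7 0 0 0 0; -0.1 0.7 0 0 0 0; -0.1 0.7 0 0 0 0; -0.1 0.6 0 0 0 0; -0.05 0.35 0 0 0 0; 0 0 0 0 0 0",
)

```text
time_s: 6.87
position: [0.4876, 0.0812, 0.1993]
tcp_rot: [[-0.987, -0.161, -0.002], [-0.161, 0.987, 0.001], [0.002, 0.002, -1.0]]
force: [-0.4, 0.1, -0.1]
opening: 0.158
grasp_force: 30.0
```

>>> apply_moves(
  plan="0 0 0 0 0 0.0133; 0 0 0 0 0 0.0133; 0 0 0 0 0 0.0133; 0 0 0 0 0 0.0133; 0 0 0 0 0 0; 0 0 0 0 0 0; 0 0 0 0 0 0",
)

```text
time_s: 7.45
position: [0.4889, 0.0773, 0.1997]
tcp_rot: [[-0.985, 0.174, -0.001], [0.174, 0.985, -0.0], [0.001, -0.0, -1.0]]
force: [-0.2, 0.4, -0.3]
opening: 0.158
grasp_force: 30.0
```

Run:
```python
from h import *
togo([.4869,.0763,.20],79.9)
s=bot.read_state();w=capture("wrist");c=cam("wrist",s);a=capture("scene");t=capture("top")
np.savez("st.npz",**s)
cv2.imwrite("pics/w3.png",w[:,:,::-1]);cv2.imwrite("pics/s3.png",cv2.resize(a[110:260,180:400,::-1],None,fx=3.5,fy=3.5));cv2.imwrite("pics/t3.png",t[:,:,::-1])
```

```text
y ang 79.96 turn_z 0.0002 tilt [-0.0007 -0.0002] shift units [ 0.036 -0.026 -0.005]
```

View pics/w3.png

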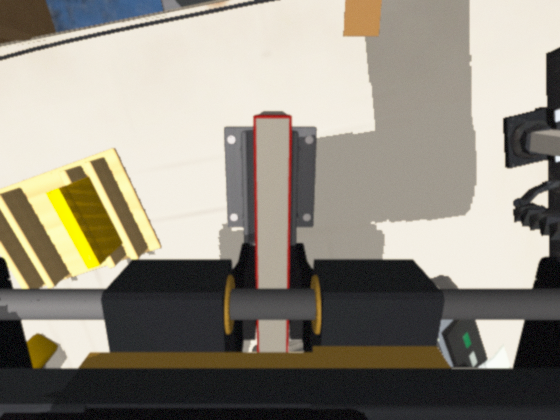

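View pics/s3.png

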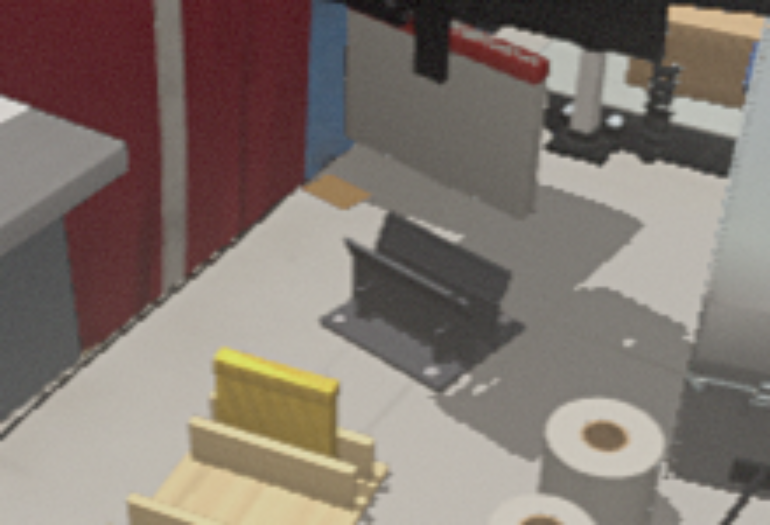

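The wrist view shows the rack's four base holes at (231,140), (309,139), (306,217) and (234,217), with the pad in line above them. The scene crop shows the pad held level above the rack, with the small pad standing undisturbed.

Run:
```python
from h import *
s=dict(np.load("st.npz"));c=cam("wrist",s)
w=cv2.imread("pics/w3.png")[:,:,::-1].copy();m=red(w);
ys,xs=np.nonzero(m[110:240]);ys+=110
for r in (125,160,200,235):
    q=xs[ys==r];print(r,q.min(),q.max(),end="; ")
R=s["tcp_rot"];p=s["position"]
H=plane(c,[[231.5,140],[309,139],[306,217],[234,217]],.004)
print("\nholes",H.round(4),H.mean(0));d=H[0]+H[1]-H[2]-H[3];print("yaw",np.degrees(np.arctan2(d[1],d[0])))
d=H[0]-H[1]+H[3]-H[2];print("yaw2",np.degrees(np.arctan2(d[1],d[0])))
print("rack in tool mm",((H.mean(0)-p)@R*1000).round(1))
E=plane(c,[[273,116],[272.7,235]],.111+.1197)
print("pad top end in tool",((E-p)@R*1000).round(1))
```

```text
125 253 291; 160 253 291; 200 254 291; 235 254 290; 
holes [[0.4397 0.043  0.004 ]
 [0.4528 0.1225 0.004 ]
 [0.5368 0.1069 0.004 ]
 [0.5228 0.0281 0.004 ]] [0.48803234 0.07514325 0.004     ]
yaw 169.6827466319748
yaw2 -99.6840048749208
rack in tool mm [  0.3  -2.2 195.7]
pad top end in tool [[ 73.9   0.2 -30.9]
 [ 26.3   0.1 -31. ]]
```

>>> apply_moves(
  plan="0.02 -0.04 0 0 0 0.0006; 0 0 0.2 0 0 0; 0 0 0.3 0 0 0; 0 0 0.3 0 0 0; 0 0 0.2 0 0 0; 0 0 0.15 0 0 0; 0 0 0.15 0 0 0; 0 0 0.15 0 0 0; 0 0 0 0 0 0; 0 0 0 0 0 0",
)

```text
time_s: 8.43
position: [0.4877, 0.076, 0.1274]
tcp_rot: [[-0.984, 0.179, -0.001], [0.179, 0.984, 0.0], [0.001, -0.0, -1.0]]
force: [0.9, -0.2, -1.0]
opening: 0.157
grasp_force: 30.0
```

Pad bottom is about 53 mm up, inside the mouth, and no contact force is showing. I'll continue down slowly.

>>> apply_moves(
  plan="0 0 0.1 0 0 0; 0 0 0.1 0 0 0; 0 0 0.1 0 0 0; 0 0 0.1 0 0 0; 0 0 0.1 0 0 0; 0 0 0 0 0 0; 0 0 0 0 0 0",
)

```text
time_s: 9.02
position: [0.4874, 0.076, 0.1021]
tcp_rot: [[-0.984, 0.179, -0.001], [0.179, 0.984, 0.0], [0.001, -0.0, -1.0]]
force: [-0.3, 0.4, 0.1]
opening: 0.157
grasp_force: 30.0
```

>>> apply_moves(
  plan="0 0 0.1 0 0 0; 0 0 0.1 0 0 0; 0 0 0.1 0 0 0; 0 0 0.06 0 0 0; 0 0 0.04 0 0 0; 0 0 0.02 0 0 0; 0 0 0 0 0 0; 0 0 0 0 0 0",
)

```text
time_s: 9.68
position: [0.4878, 0.076, 0.0816]
tcp_rot: [[-0.984, 0.179, 0.0], [0.179, 0.984, -0.0], [-0.0, -0.0, -1.0]]
force: [-1.0, -0.2, -1.1]
opening: 0.155
grasp_force: 30.0
```

>>> apply_moves(
  plan="0 0 0.02 0 0 0; 0 0 0 0 0 0; 0 0 0 0 0 0",
)

```text
time_s: 9.93
position: [0.4878, 0.076, 0.0807]
tcp_rot: [[-0.984, 0.179, 0.0], [0.179, 0.984, -0.0], [-0.0, 0.0, -1.0]]
force: [-0.6, 0.2, -0.7]
opening: 0.156
grasp_force: 30.0
```

>>> apply_moves(
  plan="0 0 0 0 0 0; 0 0 0 0 0 0; 0 0 0 0 0 0; 0 0 0 0 0 0; 0 0 0 0 0 0; 0 0 0 0 0 0; 0 0 0 0 0 0; 0 0 0 0 0 0; 0 0 0 0 0 0; 0 0 0 0 0 0",
  gripper=0.3,
)

```text
time_s: 10.77
position: [0.4877, 0.076, 0.0805]
tcp_rot: [[-0.984, 0.179, -0.0], [0.179, 0.984, -0.0], [0.0, -0.0, -1.0]]
force: [-0.3, 0.5, 0.1]
opening: 0.645
grasp_force: 0.0
```

>>> apply_moves(
  plan="0 0 -0.1 0 0 0; 0 0 -0.3 0 0 0; 0 0 -0.4 0 0 0; 0 0 -0.5 0 0 0; 0 0 -0.5 0 0 0; 0 0 -0.5 0 0 0; 0 0 -0.4 0 0 0; 0 0 -0.2 0 0 0; 0 0 0 0 0 0; 0 0 0 0 0 0",
)

```text
time_s: 11.6
position: [0.4878, 0.076, 0.2261]
tcp_rot: [[-0.984, 0.179, 0.001], [0.179, 0.984, -0.0], [-0.001, 0.0, -1.0]]
force: [0.1, -0.7, -0.2]
opening: 0.648
grasp_force: 0.0
```

Run:
```python
from h import *
s=bot.read_state();w=capture("wrist");a=capture("scene")
c=cam("wrist",s);m=red(w);ys,xs=np.nonzero(m);
for r in range(ys.min(),ys.max(),25):
    q=xs[ys==r];print(r,q.min() if len(q) else 0,q.max() if len(q) else 0,end="; ")
print(ys.min(),ys.max());np.savez("st.npz",**s)
A=w[:,:,::-1][60:360,120:460];B=cv2.resize(a[110:260,180:400,::-1],(440,300))
cv2.imwrite("pics/f.png",np.hstack([A,B]))
```

```text
109 266 278; 134 262 281; 159 263 281; 184 263 281; 209 263 281; 234 264 280; 259 264 280; 109 278
```

View pics/f.png

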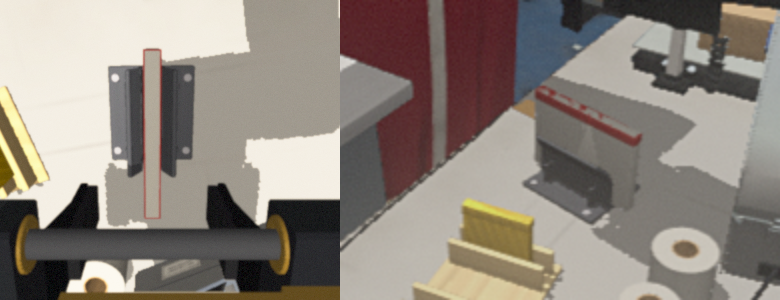

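The left panel shows the pad standing in line in the slot, with its top edge at wrist rows 109–278, column 272, and the fingers clear. The right panel shows it seated in the rack, with the small pad untouched. Next I'll check the numbers and hand in.

Run:
```python
from h import *
s=dict(np.load("st.npz"));c=cam("wrist",s)
E=plane(c,[[272,110],[272,278.]],.111);H=plane(c,np.array([[115,77],[188,77],[186,151],[117,150]])+[120,60],.004)
R=s["tcp_rot"];print(np.linalg.norm(E[0]-E[1]),((E.mean(0)-H.mean(0))@R*1000).round(1))
ok=abs((E.mean(0)-H.mean(0))@R)[:2]
if ok[0]<.015 and ok[1]<.007: print(bot.hand_in())
```

```text
0.14733965035513405 [  -0.     0.6 -107. ]
the job is handed in; nothing more can be done
None
```

The large pad is standing in the rack's slot, released and centred to within about 1 mm by the wrist camera; the small pad looks undisturbed, and I handed the job in at about 12 s (the verdict was not shown).

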